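# Tuck the wear strip under the lap and hold it down

### The job

Fit the loose aluminium wear strip to the wooden slide board: lay it on the open apron, slide its leading edge squarely in under the lapped flap without lifting the flap, and feel for the sprung backstop hidden underneath; push gently on until that is fully back. Finish while still holding the strip by its wooden grip, keeping it pushed home and pressed flat on the board with about 10 to 15 N, ready to be screwed down. Leave the flap shut and everything else where it is.

Things in the scene. Friction and masses are not known exactly. Their poses are not given: they have to be found in the camera images.
- board: wooden slide board fixed on the table, 360 x 170 x 12 mm. Origin: on the table below the middle of the lap's free edge; x points away from the robot, in under the lap; z up. x = -210 to 0 mm: open flat apron, top 12 mm above the table. x = 0 to 150 mm: under the lap, where side rails (from y = +-65 mm outward) leave a slot 130 mm wide, 10 mm high, closed at x = 138 mm
- lap_edge (a point): middle of the lower free edge of the lap, 22 mm above the table when shut
- lap (a joint): the lap: a light wooden flap 142 x 170 x 10 mm (0.16 kg) lying over the rear of the board on the side rails, hinged at its far edge, kept shut by its weight alone. Joint in rad: 0 shut, grows as its robot-side edge lifts (0.04 rad is about 6 mm)
- backstop (a joint): sprung bar, 80 mm wide, 6 mm high, slick-faced, hidden under the lap; its face lies 45 to 80 mm in from the lap's free edge, different each time, to be felt for. Joint in m: 0 out, 0.008 fully back (pushed along the board's +x against a solid block). Starts to give at 2 N, about 5 N when fully back
- strip: loose aluminium wear strip: flat plate 170 (x) x 100 (y) x 4 mm, 0.13 to 0.24 kg with its grip, lying flat on the table. Origin: centre of its underside. Its x axis points to its leading edge (x = +85 mm), the one to be tucked; the other end carries the grip
- strip_grip (a point): centre of the strip's grip: an upright wooden batten across the strip, 12 mm thick (along the strip's x), 60 mm long (along y), from 4 to 34 mm above the underside; this point is 19 mm above the underside, 140 mm behind the leading edge and 30 mm ahead of the tail. Axes as the strip's
- strip_edge (a point): middle of the strip's leading edge, half-way up the plate (2 mm above the underside). Axes as the strip's
- box: bystander: closed wooden box 152 x 92 x 54 mm, loose; origin at the centre of its underside
- block_a: bystander: packed brown block with pale ends and band, 110 x 57 x 46 mm, loose; origin at the centre of its underside
- block_b: bystander: packed brown block with pale ends and band, 110 x 57 x 46 mm, loose; origin at the centre of its underside
- weight_a: bystander: black iron scale weight, diameter 52, height 56 mm, loose; origin at the centre of its underside
- weight_b: bystander: black iron scale weight, diameter 40, height 45 mm, loose; origin at the centre of its underside
- scraper: bystander: steel spatula with a handle, 200 x 50 x 20 mm, loose, lying on the table
Things that resemble listed ones, but are neither listed nor needed, are in the scene too. Of the things that look like the strip, take the one that is farthest to the robot's left at the start.

How it is judged:
On the way:
1. the leading edge is tucked at least 15 mm in under the shut lap, the strip lying flat on the board (x of strip_edge in the frame of board above 0.015 m and value of joint lap below 0.04 rad and y of strip_edge in the frame of board between -0.04 and 0.04 m and z of strip_edge in the frame of board between 0.01 and 0.018 m and z of strip_grip in the frame of board below 0.035 m and angle between strip's own z axis and vertical below 0.04 rad), for 0.1 s.
At the end, for the whole second after the job is handed in: through the last second: fingers hold the strip (over 4 N); its edge keeps the backstop back at least 6 of 8 mm; strip flat (0.04 rad) and square (0.10 rad) on the board, pressed on it with over 6 N in all, at rest; lap shut (under 0.02 rad) (value of joint backstop above 0.006 m and contact force between strip and board above 6 N and contact force between the fingers and strip above 4 N and value of joint lap below 0.02 rad and x of strip_edge in the frame of board above 0.045 m and angle between the x axis of strip and the x axis of board, either way round below 0.1 rad and linear speed of strip below 0.01 m/s and y of strip_edge in the frame of board between -0.04 and 0.04 m and z of strip_edge in the frame of board between 0.01 and 0.018 m and z of strip_grip in the frame of board below 0.035 m and angle between strip's own z axis and vertical below 0.04 rad); the arm keeps its last pose, push and grip.
It fails at once if the lap is lifted (over 0.04 rad, about 6 mm at its edge) (value of joint lap above 0.04 rad).
It fails at once if the arm or fingers press on the lap (over 3 N) (contact force between the arm and lap above 3 N).
It fails at once if the backstop is rammed (over 30 N) (contact force between strip and backstop above 30 N).
It fails at once if a bystander is moved more than 25 mm (distance of any of box, block_a, block_b, weight_a, weight_b, scraper from where it was at the start of the episode above 0.025 m).
It also fails if it takes over 64 s, if anything falls off the work surface, if the arm or the gripper's body presses on something with over 40 N, if the wrist force passes 120 N, or if a joint passes its speed limit or range.

### The arm

A 6-joint arm with a two-finger parallel gripper is mounted at the origin on the work surface. World frame = base frame: x ahead of the robot, y to its left, z up, the work surface at z = 0. Lengths are in m, angles in rad, forces in N, time in s.
With the tool pointing down it reaches from about 0.3 to 0.825 m from the base axis. Payload 5.4 kg.
Tool frame: the origin (TCP) lies on the centre line of the jaws, within the pads' length; the fingertips stand 14 mm ahead of it and the grasp point (between the pads) lies 5 mm behind it; z points along the fingers, x is the direction in which the jaws open and shut, and the axes are right-handed (so a half turn about z gives the same grasp; the last joint's range is limited). The gripper opens to 92 mm and grips with 3 to 60 N. Pads are 20 mm wide; open, the fingers measure 128 mm over their backs; the gripper's body (75 mm by 189 mm) begins 69 mm behind the grasp point.
Start: joints at [1.03, 0.158, 1.597, -0, 1.386, -0.21], TCP at [0.187, 0.544, 0.229] pointing down, gripper open.
Joint ranges: [-2.91, 2.91], [-0.94, 2.29], [0.18, 2.7], [-1.29, 4.43], [0.17, 2.64], [-3, 3]. Speed limits (rad/s): [2.57, 2.57, 3.14, 3.14, 3.14, 3.14].

### API

Orientations are given as a rotation vector (axis times angle).
In Python, from rig import get_state, camera, close_job gives the robot as it stands.
- The arm moves only by the tool arm_command, never from a script. Its argument "increments" is a list of rows, each a list of 3 entries, a list of its own where there are three numbers: the shift along the tool's x, y, z in units of 30 mm (1.0 is 30 mm), then the turn, a rotation vector about the tool's x, y, z in units of 8 degrees (1.0 is 8 degrees), then the opening, from 0 (shut) to 1 (fully open). In form: [[[dx, dy, dz], [ax, ay, az], gripper], ...]. A call has 1 to 5 rows; each row shifts and turns the pose as measured when the row begins, along the tool's axes as they then stand; what a row does not reach is not made up. A row lasts 1/10 s, in which the tool goes at most 50 mm and 8.59 degrees, less where a joint would pass 70% of its speed; a pose out of reach is approached as far as the arm can. A call is refused whole if a number of a shift passes 1 or a number of a turn 1, either way. A call with a gripper value outside its range is refused whole. The fingers move at their own pace and stop on an object; "force" is the grip in N (left out, the last holds). Time passes only in rows, so rows that do not move let the fingers close. It gives the time, the measured TCP pose, the force and the opening at its end, in the units of the state.
- get_state(): the state, without advancing time (a new reading comes with each control period).
- camera(name): name is "side" or "top" or "wrist"; returns a dict with "image" (400x640x3 uint8, red, green, blue), "fx", "fy", "cx", "cy" (pixels), "cam_to_world" (4x4, takes a point from camera to world coordinates). Camera axes: x right, y down, z forward; pixel columns grow to the right and rows downward; lengths in m; the calibration is good to about 2 mm. The wrist camera is an equidistant fisheye: a pixel r from the principal point sees the ray r / f radians off the axis. A picture is of the moment at which its call begins. There is no depth.
- close_job(): hands the job in, once; it reports no verdict.
The state is a dict: "time": time; "joint_pos": joint angles; "qvel": joint speeds; "joint_torque": joint torques, N m; "position": TCP position; "orientation": TCP orientation; "ft_force": force on the tool from outside, world axes, zero at the start; "torque": the same for the moment, N m; "finger_gap": opening from 0.0 (shut) to 1.0 (fully open).
Only numpy, scipy, OpenCV 4.12 (cv2) and the standard library are available. Lean on these libraries where they do the work, as an engineer would, in place of code of your own. Each camera call takes 0.05 s, during which the arm holds its last target.

## Working session

There is one attempt and no reset: what is moved stays moved. The work goes in short steps, Python scripts to look and compute and a tool call to move; the robot and the scene stay as the last step left them, time stands still between calls to the robot, and variables do not carry over. Pictures are saved under pics/ and viewed, and the job is handed in when it is done.

Besides the shell and the picture viewer there is one more tool, called as name(argument=value, ...) on one line, values as JSON. arm_command: Moves the arm, as the interface text tells. Its arguments: {"type":"object","properties":{"increments":{"type":"array"},"force":{"type":"number"}},"required":["increments"]}

```bash
ls; mkdir -p pics; python3 - <<'E'
from rig import get_state, camera
import cv2,numpy as np
print(get_state())
for n in ['top','side','wrist']:
    c=camera(n); cv2.imwrite(f'pics/{n}0.png',c['image'][:,:,::-1]); print(n,c['fx'],c['fy'],c['cx'],c['cy'],np.round(c['cam_to_world'],4).tolist())
E
```

```text
pics
{'time': 0.0, 'joint_pos': array([ 1.02989908e+00,  1.59023408e-01,  1.59824829e+00,  3.97068759e-05,
        1.38620516e+00, -2.10075193e-01]), 'qvel': array([-0.00129627,  0.00050545,  0.00071254,  0.00129863, -0.00063037,
        0.00020817]), 'joint_torque': array([-1.77621969e-03, -3.85578704e+01, -3.22105587e+01,  7.00069824e-02,
        3.79778026e-02, -1.30557978e-04]), 'position': array([0.18644636, 0.54328939, 0.22762527]), 'orientation': array([ 2.55632175,  1.82491735, -0.00273832]), 'ft_force': array([-1.0095584 , -0.5606547 , -1.04712306]), 'torque': array([ 0.02848346, -0.04366506, -0.02669537]), 'finger_gap': 1.000249010616701}
top 450.79793605601805 450.79793605601805 312.84212871789117 200.70702814482263 [[-0.0233, -0.9962, 0.0836, 0.4529], [-0.9995, 0.0249, 0.0174, -0.0789], [-0.0194, -0.0832, -0.9963, 1.3723], [0.0, 0.0, 0.0, 1.0]]
side 470.6047172839403 470.6047172839403 321.12357234312253 199.281724835516 [[0.9891, -0.1114, 0.0959, 0.452], [-0.1454, -0.6493, 0.7465, -0.9773], [-0.0209, -0.7523, -0.6585, 0.845], [0.0, 0.0, 0.0, 1.0]]
wrist 309.70691628693146 309.70691628693146 317.2159938701287 197.20254359686047 [[0.325, 0.9174, 0.2298, 0.1217], [0.9457, -0.3146, -0.0814, 0.5648], [-0.0024, 0.2438, -0.9698, 0.3844], [0.0, 0.0, 0.0, 1.0]]
```

View pics/top0.png

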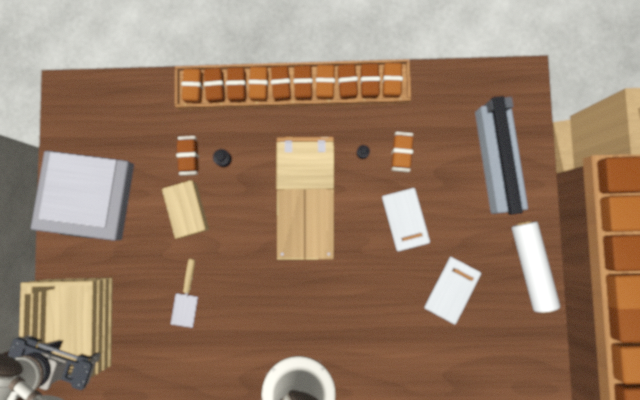

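View pics/side0.png

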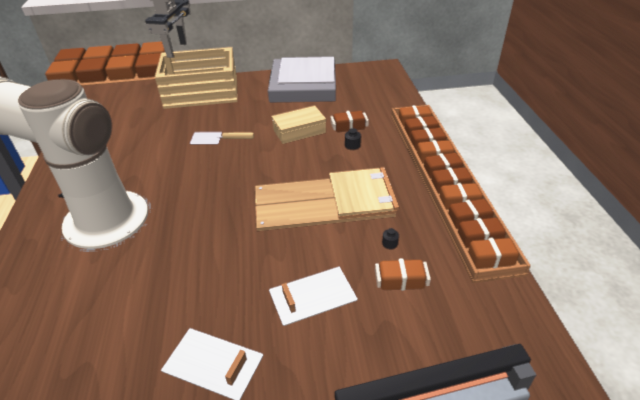

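View pics/wrist0.png

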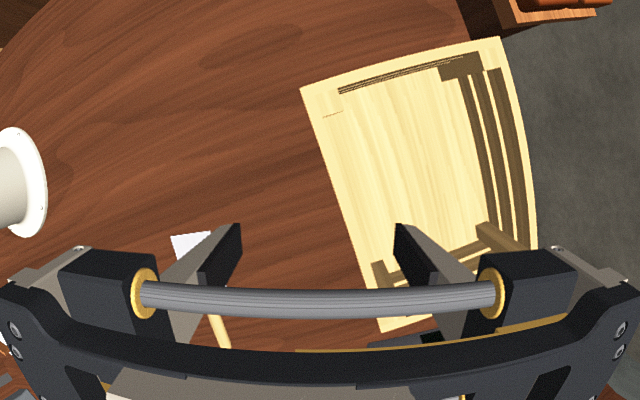

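Top view: the strip candidates are the white plate with a grip at (406,219) and the white plate with a grip at (453,290). The other pale things are the spatula blade (184,310) and the white roll (535,267). Robot left is image left, so I choose (406,219). The board is at (305,198), with the lap toward the top.

```bash
cat > h.py <<'E'
import numpy as np,cv2
from rig import get_state,camera
from scipy.spatial.transform import Rotation as R
def ray(c,u,v):
    T=np.array(c['cam_to_world'])
    d=np.array([(u-c['cx'])/c['fx'],(v-c['cy'])/c['fy'],1.])
    return T[:3,3],T[:3,:3]@d
def rayf(c,u,v):
    T=np.array(c['cam_to_world']); dx,dy=u-c['cx'],v-c['cy']; r=np.hypot(dx,dy); th=r/c['fx']
    d=np.array([np.sin(th)*dx/r,np.sin(th)*dy/r,np.cos(th)]); return T[:3,3],T[:3,:3]@d
def onz(c,u,v,z,f=ray):
    o,d=f(c,u,v); return o+d*(z-o[2])/d[2]
def proj(c,p):
    T=np.array(c['cam_to_world']); q=T[:3,:3].T@(np.array(p)-T[:3,3]); return np.array([c['cx']+c['fx']*q[0]/q[2],c['cy']+c['fy']*q[1]/q[2]])
E
python3 - <<'E'
from h import *
c=camera('top'); im=c['image']; hsv=cv2.cvtColor(im,cv2.COLOR_RGB2HSV)
def big(m,box,scale,name):
    u0,v0,u1,v1=box; cv2.imwrite(name,cv2.resize(im[v0:v1,u0:u1,::-1],None,fx=scale,fy=scale,interpolation=cv2.INTER_CUBIC))
big(None,(375,180,495,330),4,'pics/strips.png'); big(None,(265,125,345,270),4,'pics/board.png')
m=((hsv[:,:,1]<40)&(hsv[:,:,2]>170)).astype(np.uint8)
cs,_=cv2.findContours(m,cv2.RETR_EXTERNAL,cv2.CHAIN_APPROX_NONE)
for k in cs:
    a=cv2.contourArea(k)
    if 1000<a<4000:
        r=cv2.minAreaRect(k); P=np.array([onz(c,*p,.004) for p in cv2.boxPoints(r)])
        print(a,r[0]); print(np.round(P,4), np.linalg.norm(P-np.roll(P,1,0),axis=1).round(4))
# grips
m=((hsv[:,:,1]>100)&(hsv[:,:,2]>110)&(hsv[:,:,0]<15)).astype(np.uint8)
m[:, :380]=0; m[:180]=0; m[:,490:]=0
cs,_=cv2.findContours(m,cv2.RETR_EXTERNAL,cv2.CHAIN_APPROX_NONE)
for k in cs:
    a=cv2.contourArea(k)
    if a>50:
        r=cv2.minAreaRect(k); P=np.array([onz(c,*p,.034) for p in cv2.boxPoints(r)]); print('grip',a,r, P.round(4))
E
```

```text
1330.5 (297.5, 378.0)
[[ 0.1063  0.1097  0.004 ]
 [ 0.1024 -0.1067  0.004 ]
 [-0.0178 -0.1034  0.004 ]
 [-0.0143  0.1114  0.004 ]] [0.1206 0.2165 0.1203 0.2148]
1999.5 (452.47991943359375, 290.1634521484375)
[[ 0.2398 -0.3749  0.004 ]
 [ 0.3917 -0.4626  0.004 ]
 [ 0.3404 -0.5548  0.004 ]
 [ 0.1896 -0.4666  0.004 ]] [0.1046 0.1754 0.1055 0.1747]
2196.5 (535.6552124023438, 267.69488525390625)
[[ 0.4751 -0.6502  0.004 ]
 [ 0.4931 -0.7255  0.004 ]
 [ 0.2286 -0.7774  0.004 ]
 [ 0.211  -0.7034  0.004 ]] [0.2694 0.0774 0.2695 0.0761]
1919.0 (405.56158447265625, 219.12179565429688)
[[ 0.5779 -0.2626  0.004 ]
 [ 0.6038 -0.3651  0.004 ]
 [ 0.4326 -0.4047  0.004 ]
 [ 0.4071 -0.3033  0.004 ]] [0.1757 0.1057 0.1757 0.1045]
grip 23780.5 ((434.4999694824219, 289.4999694824219), (108.99998474121094, 218.99996948242188), 0.0) [[-0.0097 -0.2346  0.034 ]
 [ 0.6222 -0.2572  0.034 ]
 [ 0.6138 -0.5797  0.034 ]
 [-0.0149 -0.5447  0.034 ]]
```

View pics/strips.png

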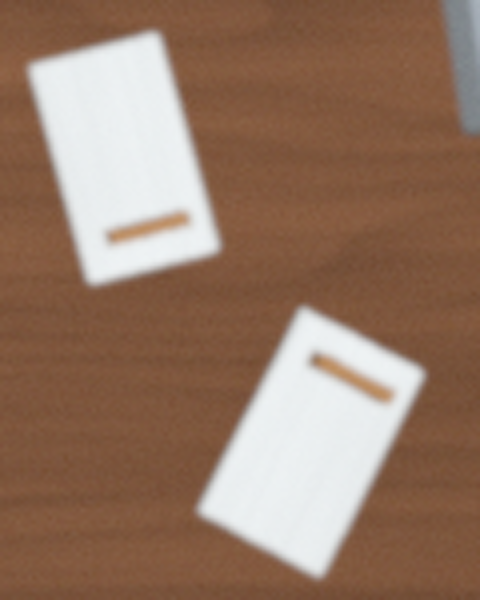

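View pics/board.png

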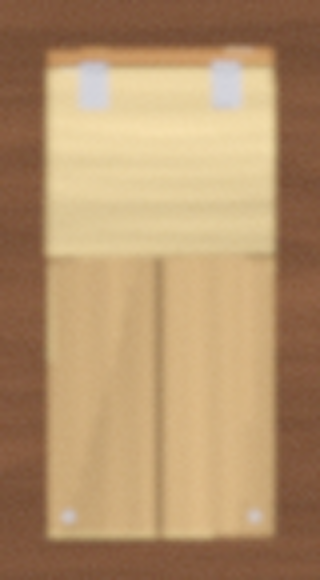

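```bash
python3 - <<'E'
from h import *
c=camera('top'); s=camera('side'); im=c['image']; hsv=cv2.cvtColor(im,cv2.COLOR_RGB2HSV)
print(hsv[230,300],hsv[170,300],hsv[230,350],hsv[230,250], hsv[237,412],hsv[219,405])
m=((hsv[:,:,2]>150)).astype(np.uint8); sub=m.copy(); sub[:, :260]=0; sub[:,350:]=0; sub[:120]=0; sub[275:]=0
def fit(vs):
    L=[];Rr=[]
    g=im[:,:,1].astype(float)   # green sep wood/table
    for v in vs:
        row=g[v-1:v+2].mean(0)
        th=(np.median(row[285:325])+np.median(row[245:268]))/2
        on=np.where(row[262:350]>th)[0]+262
        a=on[0]; b=on[-1]
        L.append((a-1+(th-row[a-1])/(row[a]-row[a-1]),v)); Rr.append((b+(row[b]-th)/(row[b]-row[b+1]),v))
    return np.array(L),np.array(Rr)
for vs,z in ((range(196,255),.012),(range(148,184),.032)):
    L,Rr=fit(vs)
    PL=np.array([onz(c,*p,z) for p in L]);PR=np.array([onz(c,*p,z) for p in Rr])
    for P in(PL,PR): k=np.polyfit(P[:,0],P[:,1],1); print(z,'slope',k[0],'y@0.5,.65',np.polyval(k,[.35,.5,.65]))
g=im[:,:,1].astype(float)
for a,b in((283,300),(308,328)):
    col=g[:,a:b].mean(1); print('rows',a,np.round(col[180:196]).astype(int),'tail',np.round(col[252:266]).astype(int), 'back',np.round(col[130:145]).astype(int))
print(onz(c,305,188.4,.032),onz(c,305,259.5,.012))
# grip on strip
d=((hsv[:,:,1]>60)).astype(np.uint8); q=np.zeros_like(d); q[228:247,399:424]=d[228:247,399:424]
cs,_=cv2.findContours(q,cv2.RETR_EXTERNAL,cv2.CHAIN_APPROX_NONE)
for k in cs:
    r=cv2.minAreaRect(k); print(r,[onz(c,*p,.034).round(4) for p in cv2.boxPoints(r)], onz(c,*r[0],.034))
# side-view crops
si=s['image'][:,:,::-1]
cv2.imwrite('pics/side_strip.png',cv2.resize(si[255:335,255:375],None,fx=6,fy=6,interpolation=cv2.INTER_CUBIC))
cv2.imwrite('pics/side_board.png',cv2.resize(si[160:235,245:405],None,fx=5,fy=5,interpolation=cv2.INTER_CUBIC))
E
```

```text
[ 17  99 207] [ 21  78 227] [ 12 130 122] [ 13 137 128] [ 14 102 193] [ 96   5 241]
0.012 slope -0.00966462965049764 y@0.5,.65 [0.05813388 0.05668418 0.05523449]
0.012 slope -0.030269227378238846 y@0.5,.65 [-0.110324   -0.11486438 -0.11940476]
0.032 slope -0.02449372622873136 y@0.5,.65 [0.06080175 0.0571277  0.05345364]
0.032 slope -0.027358321033349633 y@0.5,.65 [-0.11103265 -0.1151364  -0.11924014]
rows 283 [200 202 201 199 199 200 203 203 194 181 175 174 174 173 174 174] tail [170 170 171 170 170 175 175 147 107  88  87  87  89  88] back [ 86  85  83  80  81  83 102 129 147 154 158 174 197 209 213]
rows 308 [204 205 202 198 195 195 198 194 184 178 179 180 180 180 180 180] tail [180 181 181 181 180 180 171 141 106  91  90  87  86  86] back [ 86  83  80  80  80  85 107 138 154 161 166 178 199 210 213]
[ 0.60290604 -0.03284139  0.032     ] [ 0.39088104 -0.02746243  0.012     ]
((421.5, 246.0), (3.0, 0.0), 180.0) [array([ 0.4235, -0.3763,  0.034 ]), array([ 0.4235, -0.3763,  0.034 ]), array([ 0.4237, -0.3675,  0.034 ]), array([ 0.4237, -0.3675,  0.034 ])] [ 0.42359554 -0.37188805  0.034     ]
((411.9769287109375, 236.41539001464844), (2.5434677600860596, 18.681333541870117), 74.74488067626953) [array([ 0.4494, -0.3176,  0.034 ]), array([ 0.4626, -0.3711,  0.034 ]), array([ 0.4553, -0.3727,  0.034 ]), array([ 0.4421, -0.3193,  0.034 ])] [ 0.45233072 -0.34516907  0.034     ]
```

View pics/side_strip.png

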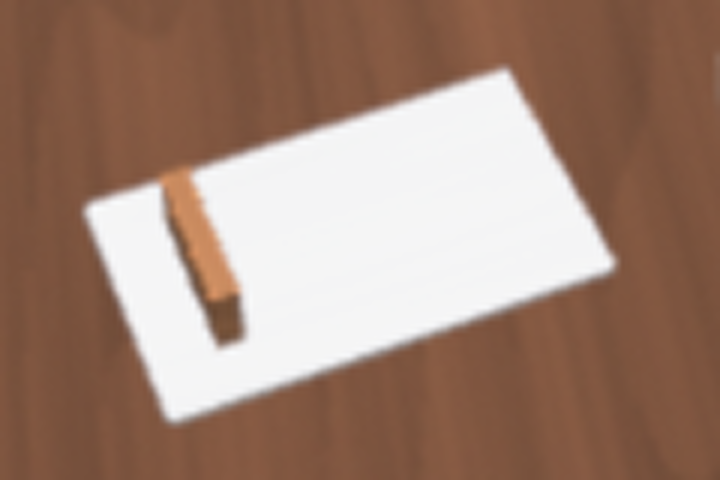

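View pics/side_board.png

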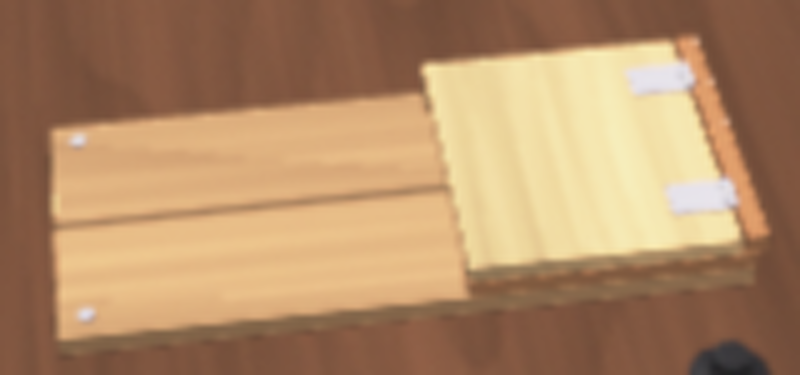

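Measured:
- **Strip:** it measures 176x105 mm in the mask, which fits 170x100 plus the blurred rim. Its centre is at about (0.505,-0.334), yaw about 13°. The grip is at (0.452,-0.345), at the tail, which agrees with the model.
- **Board:** width 171 mm and apron 212 mm, both as given. lap_edge is at about (0.602,-0.032), yaw about -0.025.

Now I move over to the grip.

arm_command(increments=[[[-1,0.65,0],[0,0,0],1],[[-1,0.65,0],[0,0,0],1],[[-1,0.65,0],[0,0,0],1],[[-1,0.65,0],[0,0,0],1],[[-1,0.65,0],[0,0,0],1]])

```text
time: 0.8
position: [0.2303, 0.3672, 0.227]
orientation: [2.551, 1.833, -0.001]
ft_force: [0.3, -1.0, 1.4]
finger_gap: 1.0
```

```bash
cat >> h.py <<'E'
def togo(target,yaw,tilt=None):
    s=get_state(); Rm=R.from_rotvec(s['orientation']); 
    d=Rm.inv().apply(np.array(target)-s['position'])
    Rt=R.from_matrix(np.array([[np.cos(yaw),np.sin(yaw),0],[np.sin(yaw),-np.cos(yaw),0],[0,0,-1]]).T.T)
    rv=(Rm.inv()*Rt).as_rotvec()
    X=Rm.as_matrix()
    print('t',round(s['time'],2),'pos',s['position'].round(4),'yaw',round(np.degrees(np.arctan2(X[1,0],X[0,0])),2),'toolz',X[:,2].round(4),'\n to go units',(d/.03).round(3),'turn units',(np.degrees(rv)/8).round(3),'F',s['ft_force'].round(2),'gap',round(s['finger_gap'],3))
E
python3 -c "
from h import *
togo([.452,-.346,.2],np.radians(13.2))"
```

```text
t 0.8 pos [0.2303 0.3672 0.227 ] yaw 71.4 toolz [-7.e-04 -6.e-04 -1.e+00] 
 to go units [-20.174  14.588   0.91 ] turn units [-0.000e+00  7.000e-03  7.275e+00] F [ 0.34 -1.    1.39] gap 1.0
```

arm_command(increments=[[[-1,0.7,0],[0,0,0],1],[[-1,0.7,0],[0,0,0],1],[[-1,0.7,0],[0,0,0],1],[[-1,0.7,0],[0,0,0],1],[[-1,0.7,0],[0,0,0],1]])

```text
time: 1.3
position: [0.2824, 0.1851, 0.2272]
orientation: [2.547, 1.837, 0.003]
ft_force: [0.2, 0.2, 0.8]
finger_gap: 0.999
```

arm_command(increments=[[[-1,0.7,0],[0,0,0],1],[[-1,0.7,0],[0,0,0],1],[[-1,0.7,0],[0,0,0],1],[[-1,0.7,0],[0,0,0],1],[[-1,0.7,0],[0,0,0],1]])

```text
time: 1.8
position: [0.3357, 0.0023, 0.2285]
orientation: [2.543, 1.835, 0.011]
ft_force: [1.6, 0.3, 0.2]
finger_gap: 0.997
```

arm_command(increments=[[[-1,0.7,0],[0,0,0],1],[[-1,0.7,0],[0,0,0],1],[[-1,0.7,0],[0,0,0],1],[[-1,0.7,0],[0,0,0],1],[[-1,0.7,0],[0,0,0],1]])

```text
time: 2.3
position: [0.3887, -0.182, 0.23]
orientation: [2.543, 1.829, 0.014]
ft_force: [-0.1, 1.5, -0.0]
finger_gap: 0.997
```

```bash
python3 -c "
from h import *
togo([.452,-.346,.2],np.radians(13.2))"
```

```text
t 2.3 pos [ 0.3887 -0.182   0.23  ] yaw 71.44 toolz [ 0.0127 -0.0021 -0.9999] 
 to go units [-4.514  3.728  1.038] turn units [ 0.075 -0.06   7.279] F [-0.15  1.46 -0.01] gap 0.997
```

Next I turn in place, then translate.

arm_command(increments=[[[-0.9,0.7,0],[0,0,1],1],[[-0.7,0.8,0],[0,0,1],1],[[-0.6,0.8,0],[0,0,1],1],[[-0.5,0.9,0],[0,0,1],1],[[0,0,0],[0,0,1],1]])

```text
time: 2.8
position: [0.4316, -0.3114, 0.2301]
orientation: [3.031, 0.802, 0.018]
ft_force: [1.2, 0.6, -0.7]
finger_gap: 1.0
```

```bash
python3 -c "
from h import *
togo([.452,-.346,.2],np.radians(13.2))"
```

```text
t 2.8 pos [ 0.4316 -0.3114  0.2301] yaw 29.64 toolz [ 0.013  -0.003  -0.9999] 
 to go units [0.011 1.328 1.017] turn units [ 0.054 -0.079  2.054] F [ 1.24  0.56 -0.7 ] gap 1.0
```

arm_command(increments=[[[0,0.7,0],[0,0,1],1],[[0.2,0.6,0],[0.05,-0.08,1],1],[[0,0,0],[0,0,0],1]])

```text
time: 3.1
position: [0.4543, -0.3462, 0.2296]
orientation: [-3.12, -0.35, 0.001]
ft_force: [-0.7, 0.8, -0.2]
finger_gap: 1.003
```

```bash
python3 -c "
from h import *
togo([.452,-.346,.2],np.radians(13.2))
c=camera('wrist'); cv2.imwrite('pics/w1.png',c['image'][:,:,::-1])"
```

```text
t 3.1 pos [ 0.4543 -0.3462  0.2296] yaw 12.79 toolz [-0.0011  0.0017 -1.    ] 
 to go units [-0.074 -0.02   0.988] turn units [-0.014  0.005 -0.051] F [-0.67  0.8  -0.19] gap 1.003
```

View pics/w1.png

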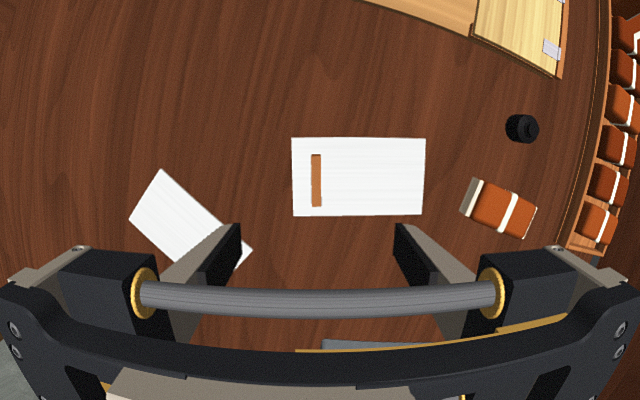

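The wrist view shows the chosen strip at (358,177) with its grip at (316,180), centred between the jaws. The decoy is at (190,215).

```bash
python3 - <<'E'
from h import *
c=camera('wrist'); im=c['image']; hsv=cv2.cvtColor(im,cv2.COLOR_RGB2HSV)
m=((hsv[:,:,1]<50)&(hsv[:,:,2]>190)).astype(np.uint8); m[:, :270]=0;m[:,440:]=0;m[230:]=0
cs,_=cv2.findContours(m,cv2.RETR_EXTERNAL,cv2.CHAIN_APPROX_NONE); k=max(cs,key=cv2.contourArea)
P=np.array([onz(c,*p,.004,rayf)[:2] for p in k[:,0]],np.float32)
r=cv2.minAreaRect(P); print(r)
inside=np.zeros_like(m); cv2.fillPoly(inside,[k],1)
g=((inside==1)&(hsv[:,:,1]>90)).astype(np.uint8); g[:,:300]=0;g[:,335:]=0
cs,_=cv2.findContours(g,cv2.RETR_EXTERNAL,cv2.CHAIN_APPROX_NONE); k=max(cs,key=cv2.contourArea)
P=np.array([onz(c,*p,.034,rayf)[:2] for p in k[:,0]],np.float32); print(cv2.minAreaRect(P), cv2.boundingRect(k))
E
```

```text
((0.506096363067627, -0.33650994300842285), (0.17104725539684296, 0.10062015056610107), 13.263398170471191)
((0.45202237367630005, -0.3478724956512451), (0.009452874772250652, 0.05920303985476494), 13.002726554870605) (312, 156, 9, 51)
```

arm_command(increments=[[[-0.06,0.08,1],[0,0,-0.05],1],[[0,0,1],[0,0,0],1],[[0,0,1],[0,0,0],1],[[0,0,1],[0,0,0],1],[[0,0,1],[0,0,0],1]])

```text
time: 3.7
position: [0.4538, -0.347, 0.0824]
orientation: [3.108, 0.393, 0.011]
ft_force: [-0.3, -0.3, 0.4]
finger_gap: 0.995
```

```bash
python3 -c "
from h import *
togo([.4525,-.3485,.022],np.radians(13.2))"
```

```text
t 3.7 pos [ 0.4538 -0.347   0.0824] yaw 14.43 toolz [ 0.0077 -0.0074 -0.9999] 
 to go units [-0.064  0.018  2.014] turn units [ 0.065 -0.041  0.153] F [-0.34 -0.28  0.38] gap 0.995
```

arm_command(increments=[[[-0.06,0.02,0.9],[0.06,-0.04,0.15],1],[[0,0,0.7],[0,0,0],1],[[0,0,0.25],[0,0,0],1],[[0,0,0],[0,0,0],1]])

```text
time: 4.1
position: [0.4483, -0.3421, 0.0216]
orientation: [-3.112, -0.377, 0.007]
ft_force: [0.6, 0.6, -0.3]
finger_gap: 1.002
```

```bash
python3 -c "
from h import *
togo([.4525,-.3485,.022],np.radians(13.2))"
```

```text
t 4.1 pos [ 0.4483 -0.3421  0.0216] yaw 13.82 toolz [-0.0054  0.0066 -1.    ] 
 to go units [ 0.083  0.242 -0.014] turn units [-0.055  0.027  0.078] F [ 0.63  0.58 -0.34] gap 1.002
```

arm_command(increments=[[[0.08,0.24,0],[-0.05,0.03,0.08],1],[[0,0,0],[0,0,0],1]])

```text
time: 4.3
position: [0.4535, -0.3495, 0.0239]
orientation: [3.118, 0.362, 0.004]
ft_force: [-0.0, 0.1, 1.2]
finger_gap: 0.998
```

```bash
python3 -c "
from h import *
togo([.4525,-.3485,.022],np.radians(13.2))"
```

```text
t 4.3 pos [ 0.4535 -0.3495  0.0239] yaw 13.24 toolz [ 0.0029 -0.0021 -1.    ] 
 to go units [-0.025 -0.042  0.064] turn units [ 0.02  -0.017  0.005] F [-0.03  0.08  1.22] gap 0.998
```

arm_command(increments=[[[0,0,0.03],[0,0,0],0],[[0,0,0],[0,0,0],0],[[0,0,0],[0,0,0],0],[[0,0,0],[0,0,0],0],[[0,0,0],[0,0,0],0]], force=20)

```text
time: 4.8
position: [0.4554, -0.3517, 0.0265]
orientation: [3.113, 0.362, 0.01]
ft_force: [-0.7, -0.2, 0.1]
finger_gap: 0.585
```

arm_command(increments=[[[0,0,0],[0,0,0],0],[[0,0,0],[0,0,0],0],[[0,0,0],[0,0,0],0]], force=45)

```text
time: 5.1
position: [0.4553, -0.3516, 0.0264]
orientation: [3.113, 0.363, 0.009]
ft_force: [0.7, -0.5, 0.2]
finger_gap: 0.325
```

```bash
python3 -c "
from h import *
togo([.4525,-.3485,.022],np.radians(13.2))
print(get_state()['finger_gap']*92)
c=camera('wrist'); cv2.imwrite('pics/w2.png',c['image'][:,:,::-1])"
```

```text
t 5.1 pos [ 0.4553 -0.3516  0.0264] yaw 13.29 toolz [ 0.0068 -0.0067 -1.    ] 
 to go units [-0.067 -0.122  0.145] turn units [ 0.058 -0.037  0.01 ] F [ 0.68 -0.45  0.15] gap 0.325
29.85875326438934
```

View pics/w2.png

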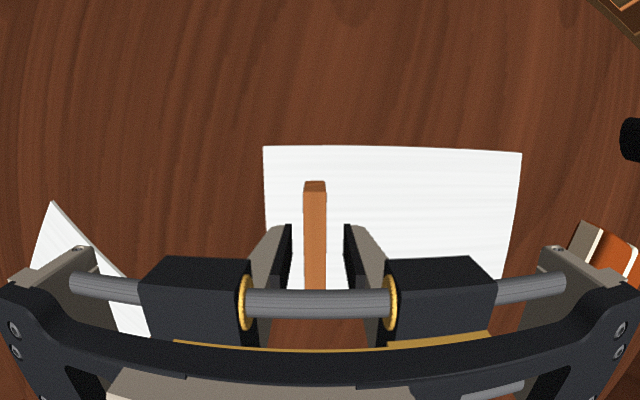

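arm_command(increments=[[[-0.05,-0.1,0.1],[0.05,-0.03,0],0.3],[[0,0,0],[0,0,0],0.3]], force=20)

```text
time: 5.35
position: [0.4529, -0.3486, 0.0229]
orientation: [3.12, 0.363, 0.001]
ft_force: [-0.6, -0.1, -0.0]
finger_gap: 0.3
```

```bash
python3 -c "
from h import *
togo([.4525,-.3485,.022],np.radians(13.2))"
```

```text
t 5.35 pos [ 0.4529 -0.3486  0.0229] yaw 13.29 toolz [ 4.e-04 -0.e+00 -1.e+00] 
 to go units [-0.011 -0.007  0.031] turn units [ 0.001 -0.003  0.011] F [-0.65 -0.14 -0.01] gap 0.3
```

arm_command(increments=[[[0,0,0.03],[0,0,0],0],[[0,0,0],[0,0,0],0],[[0,0,0],[0,0,0],0]], force=20)

```text
time: 5.65
position: [0.4528, -0.3485, 0.0218]
orientation: [-3.12, -0.363, -0.0]
ft_force: [0.2, 0.8, 0.8]
finger_gap: 0.126
```

arm_command(increments=[[[0,0,0],[0,0,0],0],[[0,0,0],[0,0,0],0]], force=50)

```text
time: 5.85
position: [0.4528, -0.3485, 0.0218]
orientation: [-3.12, -0.363, -0.0]
ft_force: [-0.8, 0.0, -0.2]
finger_gap: 0.127
```

```bash
python3 -c "
from h import *
togo([.4525,-.3485,.022],np.radians(13.2))
print(get_state()['finger_gap']*92)"
```

```text
t 5.85 pos [ 0.4528 -0.3485  0.0218] yaw 13.29 toolz [ 2.e-04  3.e-04 -1.e+00] 
 to go units [-0.01  -0.003 -0.007] turn units [-0.001 -0.002  0.011] F [-0.82  0.04 -0.22] gap 0.127
11.663150437701121
```

Gap is 11.7 mm against a 12 mm batten, so the strip is grasped. Lift.

arm_command(increments=[[[0,0,-0.3],[0,0,0],0],[[0,0,-0.5],[0,0,0],0],[[0,0,-0.6],[0,0,0],0],[[0,0,-0.6],[0,0,0],0],[[0,0,0],[0,0,0],0]])

```text
time: 6.35
position: [0.4525, -0.3484, 0.0868]
orientation: [-3.12, -0.364, 0.0]
ft_force: [-0.0, -0.4, -0.7]
finger_gap: 0.127
```

```bash
python3 -c "
from h import *
togo([.437,-.0275,.085],-.025)
print(get_state()['torque'])
c=camera('side'); cv2.imwrite('pics/s2.png',c['image'][:,:,::-1])"
```

```text
t 6.35 pos [ 0.4525 -0.3484  0.0868] yaw 13.29 toolz [-3.e-04  3.e-04 -1.e+00] 
 to go units [  1.955 -10.529   0.064] turn units [-0.002  0.002  1.841] F [-0.01 -0.45 -0.69] gap 0.127
[-0.08631743  0.073036   -0.04372681]
```

View pics/s2.png

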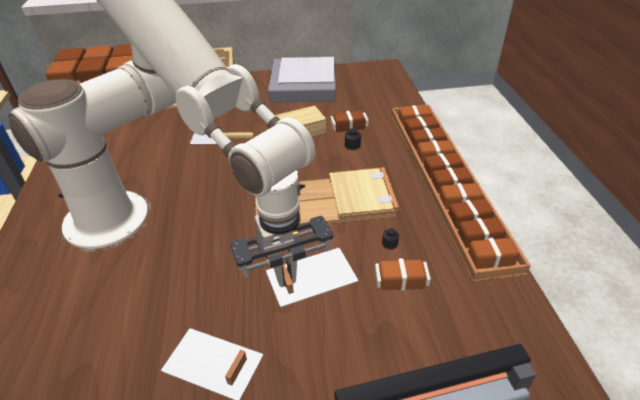

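arm_command(increments=[[[0.2,-0.5,0],[0,0,0.45],0],[[0.1,-0.9,0],[0,0,0.45],0],[[0,-1,0],[0,0,0.45],0],[[-0.1,-1,0],[0,0,0.45],0],[[-0.1,-1,0],[0,0,0],0]])

```text
time: 6.9
position: [0.4418, -0.2132, 0.0835]
orientation: [-3.139, 0.056, 0.005]
ft_force: [1.1, 0.5, -2.3]
finger_gap: 0.125
```

```bash
python3 -c "
from h import *
togo([.437,-.0275,.085],-.025)"
```

```text
t 6.9 pos [ 0.4418 -0.2132  0.0835] yaw -2.03 toolz [-0.0031  0.0022 -1.    ] 
 to go units [-0.379 -6.179 -0.036] turn units [-0.015  0.023 -0.075] F [ 1.06  0.52 -2.33] gap 0.125
```

arm_command(increments=[[[-0.1,-1,0],[0,0,-0.07],0],[[-0.1,-1,0],[0,0,0],0],[[-0.1,-1,0],[0,0,0],0],[[-0.1,-1,0],[0,0,0],0],[[0,-1,0],[0,0,0],0]])

```text
time: 7.4
position: [0.4293, -0.0551, 0.0804]
orientation: [-3.135, 0.043, 0.015]
ft_force: [0.4, 0.2, -2.0]
finger_gap: 0.126
```

```bash
python3 -c "
from h import *
togo([.437,-.0275,.085],-.025)"
```

```text
t 7.4 pos [ 0.4293 -0.0551  0.0804] yaw -1.56 toolz [-0.0093  0.0062 -0.9999] 
 to go units [ 0.229 -0.928 -0.149] turn units [-0.043  0.068 -0.016] F [ 0.41  0.24 -1.97] gap 0.126
```

arm_command(increments=[[[0.2,-0.5,-0.1],[-0.04,0.06,0],0],[[0,-0.2,0],[0,0,0],0],[[0,0,0],[0,0,0],0]])

```text
time: 7.7
position: [0.4332, -0.0297, 0.0813]
orientation: [-3.139, 0.035, 0.009]
ft_force: [0.6, 0.1, -1.8]
finger_gap: 0.127
```

```bash
python3 -c "
from h import *
togo([.437,-.0275,.085],-.025)
c=camera('wrist'); cv2.imwrite('pics/w3.png',c['image'][:,:,::-1])
c=camera('side'); cv2.imwrite('pics/s3.png',cv2.resize(c['image'][130:280,180:420,::-1],None,fx=3,fy=3,interpolation=cv2.INTER_CUBIC))
c=camera('top'); cv2.imwrite('pics/t3.png',cv2.resize(c['image'][120:280,240:370,::-1],None,fx=4,fy=4,interpolation=cv2.INTER_CUBIC))"
```

```text
t 7.7 pos [ 0.4332 -0.0297  0.0813] yaw -1.29 toolz [-0.0058  0.0026 -1.    ] 
 to go units [ 0.125 -0.075 -0.124] turn units [-0.018  0.042  0.018] F [ 0.57  0.09 -1.75] gap 0.127
```

View pics/w3.png

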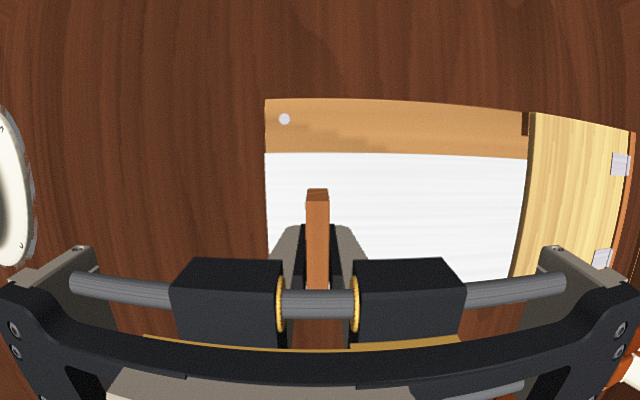

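View pics/s3.png

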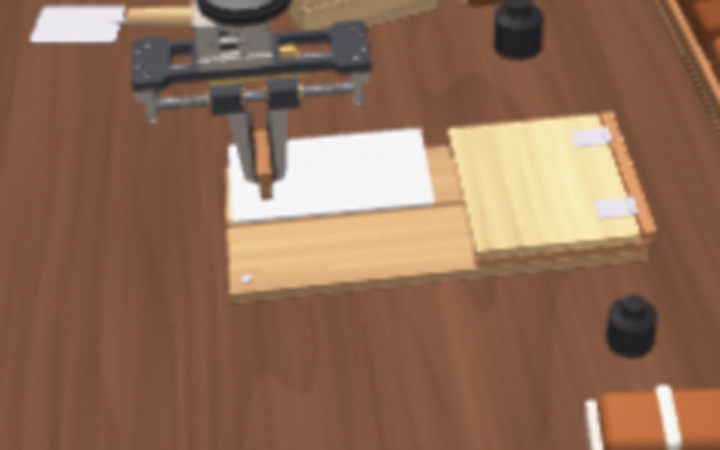

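View pics/t3.png

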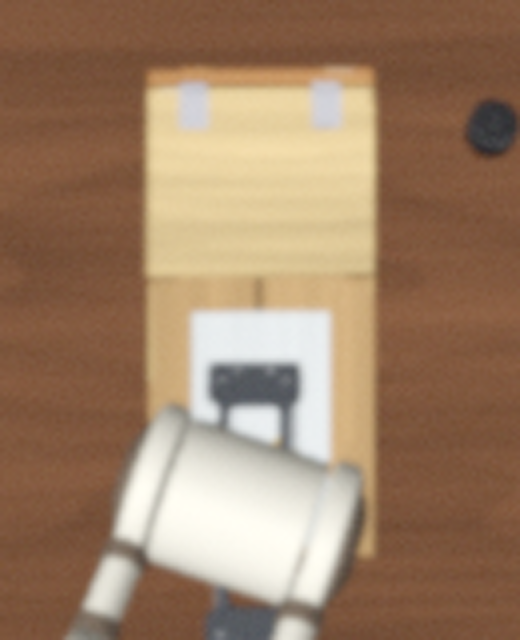

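Top and side views: the strip is centred over the apron, its leading edge about 30 mm short of the lap. I use the wrist view to refine the board edges.

```bash
python3 - <<'E'
from h import *
c=camera('wrist'); im=c['image']; g=im[:,:,1].astype(float)
P=[]
for u in range(275,515,8):
    col=g[:,u]; v=np.argmax(np.diff(col[80:130]))+80.5; P.append(onz(c,u,v,.012,rayf)[:2])
P=np.array(P); k=np.polyfit(P[:,0],P[:,1],1); print('left apron edge slope',k[0],'y at .5',np.polyval(k,.5),'res',np.std(P[:,1]-np.polyval(k,P[:,0])))
cv2.imwrite('pics/w3c.png',cv2.resize(im[95:290,440:640,::-1],None,fx=3,fy=3,interpolation=cv2.INTER_CUBIC))
E
```

```text
left apron edge slope -0.02247679952696606 y at .5 0.05320273802812817 res 0.00030481088237672483
```

View pics/w3c.png

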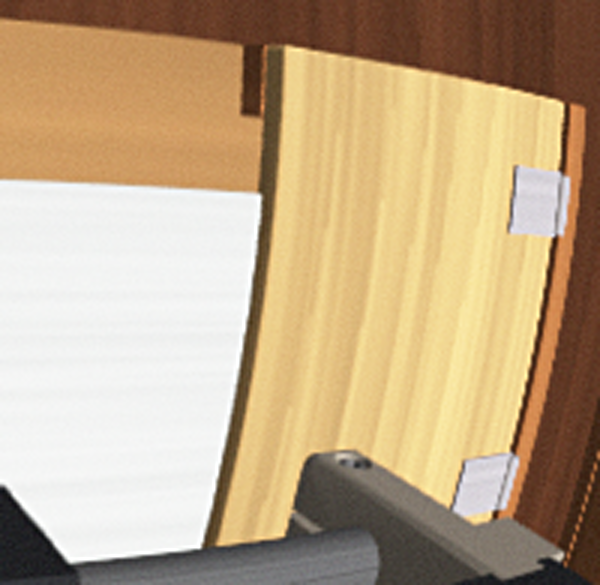

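```bash
python3 - <<'E'
from h import *
c=camera('wrist')
for x,y in((283,45),(277,170),(268,300)): print(onz(c,440+x/3,95+y/3,.032,rayf).round(4))
E
```

```text
[0.6057 0.0506 0.032 ]
[0.6052 0.0173 0.032 ]
[ 0.6065 -0.0181  0.032 ]
```

arm_command(increments=[[[0.05,-0.03,0.5],[-0.02,0.04,0],0],[[0.02,0,0.5],[0,0,0],0],[[0,0,0.3],[0,0,0],0],[[0,0,0],[0,0,0],0]])

```text
time: 8.35
position: [0.4371, -0.0332, 0.0424]
orientation: [3.139, -0.046, 0.005]
ft_force: [-1.4, 0.7, -1.3]
finger_gap: 0.124
```

```bash
python3 -c "
from h import *
togo([.437,-.0285,.034],-.024)"
```

```text
t 8.35 pos [ 0.4371 -0.0332  0.0424] yaw -1.7 toolz [ 0.0033 -0.0021 -1.    ] 
 to go units [-0.01  -0.158  0.278] turn units [ 0.014 -0.024 -0.04 ] F [-1.39  0.75 -1.27] gap 0.124
```

arm_command(increments=[[[0,-0.15,0.1],[0,0,-0.04],0],[[0,0,0.1],[0,0,0],0],[[0,0,0],[0,0,0],0]])

```text
time: 8.65
position: [0.4381, -0.0291, 0.0369]
orientation: [3.139, -0.038, 0.007]
ft_force: [-0.9, -0.9, -1.9]
finger_gap: 0.12
```

```bash
python3 -c "
from h import *
togo([.437,-.0285,.034],-.024)
c=camera('side'); cv2.imwrite('pics/s4.png',cv2.resize(c['image'][130:250,230:420,::-1],None,fx=4,fy=4,interpolation=cv2.INTER_CUBIC))"
```

```text
t 8.65 pos [ 0.4381 -0.0291  0.0369] yaw -1.4 toolz [ 0.0046 -0.0025 -1.    ] 
 to go units [-0.036 -0.019  0.096] turn units [ 0.017 -0.034 -0.003] F [-0.92 -0.92 -1.91] gap 0.12
```

View pics/s4.png

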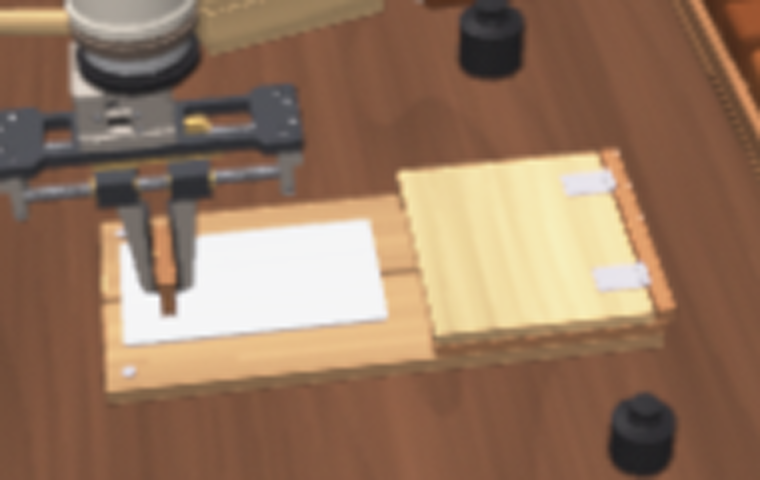

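arm_command(increments=[[[0,0,0.08],[0.02,-0.03,0],0],[[0,0,0.03],[0,0,0],0]])

```text
time: 8.9
position: [0.4388, -0.0293, 0.0343]
orientation: [-3.141, 0.038, -0.003]
ft_force: [-0.1, 0.1, -0.6]
finger_gap: 0.126
```

```bash
python3 -c "
from h import *
togo([.437,-.0285,.034],-.024)"
```

```text
t 8.9 pos [ 0.4388 -0.0293  0.0343] yaw -1.38 toolz [ 0.0019  0.     -1.    ] 
 to go units [-0.061 -0.024  0.009] turn units [-0.    -0.014 -0.001] F [-0.05  0.13 -0.61] gap 0.126
```

arm_command(increments=[[[0,0,0.04],[0,0,0],0],[[0,0,0.04],[0,0,0],0]])

```text
time: 9.1
position: [0.439, -0.0294, 0.0337]
orientation: [-3.141, 0.037, -0.0]
ft_force: [-7.7, 2.5, 18.4]
finger_gap: 0.127
```

```bash
python3 -c "
from h import *
togo([.437,-.0285,.034],-.024);print(get_state()['torque'])"
```

```text
t 9.1 pos [ 0.439  -0.0294  0.0337] yaw -1.36 toolz [ 2.e-04  3.e-04 -1.e+00] 
 to go units [-0.069 -0.027 -0.009] turn units [-0.002 -0.002  0.002] F [-7.71  2.46 18.42] gap 0.127
[ 0.35709672  1.59986457 -0.02807134]
```

The strip is flat on the board (contact at TCP z = 0.0337, as expected). Now I slide with light down pressure.

arm_command(increments=[[[0,0,0],[0,0,0],0],[[0.15,0,0.01],[0,0,0],0],[[0.2,0,0.01],[0,0,0],0]])

```text
time: 9.4
position: [0.4495, -0.0297, 0.0338]
orientation: [-3.141, 0.037, 0.002]
ft_force: [-6.6, 0.3, 10.0]
finger_gap: 0.127
```

```bash
python3 -c "
from h import *
togo([.5,-.031,.034],-.024);print(get_state()['torque'])"
```

```text
t 9.4 pos [ 0.4495 -0.0297  0.0338] yaw -1.35 toolz [-1.e-03  1.e-04 -1.e+00] 
 to go units [ 1.682  0.004 -0.01 ] turn units [-0.001  0.007  0.003] F [-6.61  0.26  9.96] gap 0.127
[-0.01362475  1.18026624  0.00132545]
```

arm_command(increments=[[[0.2,0,0.01],[0,0,0],0],[[0.2,0,0.01],[0,0,0],0],[[0.2,0,0.01],[0,0,0],0]])

```text
time: 9.7
position: [0.4685, -0.0303, 0.0338]
orientation: [3.141, -0.036, -0.006]
ft_force: [-3.8, -0.0, 6.2]
finger_gap: 0.132
```

```bash
python3 -c "
from h import *
togo([.5,-.031,.034],-.024);print(get_state()['torque'])
c=camera('wrist'); cv2.imwrite('pics/w5.png',c['image'][:,:,::-1])
c=camera('side'); cv2.imwrite('pics/s5.png',cv2.resize(c['image'][130:250,230:420,::-1],None,fx=4,fy=4,interpolation=cv2.INTER_CUBIC))"
```

```text
t 9.7 pos [ 0.4685 -0.0303  0.0338] yaw -1.32 toolz [-3.8e-03 -1.0e-04 -1.0e+00] 
 to go units [ 1.049 -0.002 -0.012] turn units [0.001 0.027 0.007] F [-3.8  -0.04  6.24] gap 0.132
[-0.03300668  0.49579511  0.02965907]
```

View pics/w5.png

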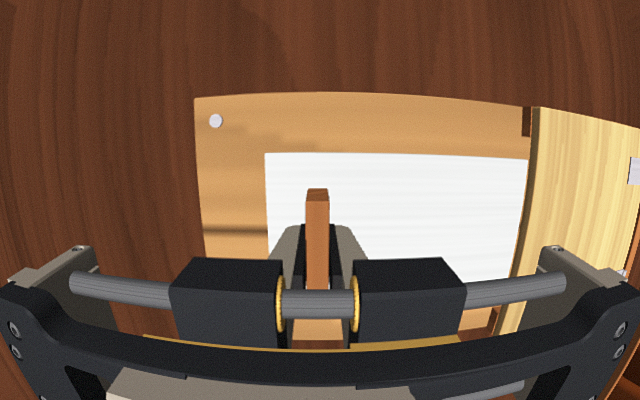

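View pics/s5.png

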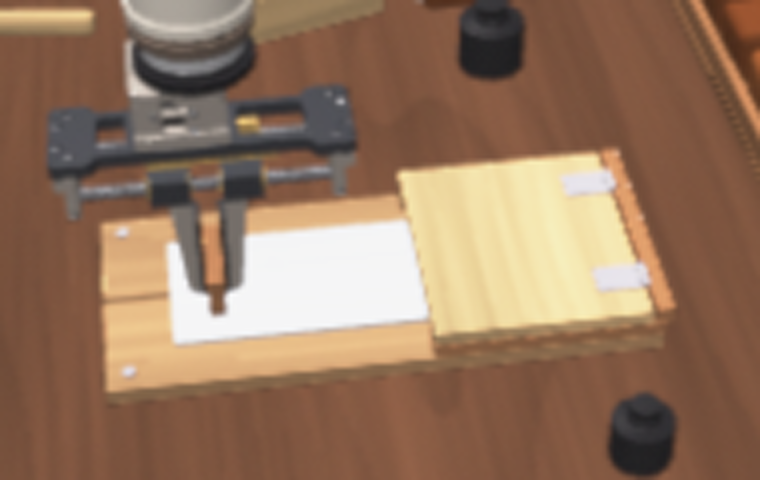

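arm_command(increments=[[[0.2,0,0.012],[0,0.02,0],0],[[0.2,0,0.012],[0,0,0],0],[[0.2,0,0.012],[0,0,0],0],[[0.2,0,0.012],[0,0,0],0]])

```text
time: 10.2
position: [0.4918, -0.0311, 0.0338]
orientation: [3.141, -0.034, -0.01]
ft_force: [-5.9, 0.3, 7.3]
finger_gap: 0.125
```

```bash
python3 -c "
from h import *
togo([.5,-.031,.034],-.024);print(get_state()['torque'])"
```

```text
t 10.2 pos [ 0.4918 -0.0311  0.0338] yaw -1.26 toolz [-6.4e-03 -3.0e-04 -1.0e+00] 
 to go units [ 0.272 -0.009 -0.01 ] turn units [0.003 0.046 0.015] F [-5.89  0.3   7.32] gap 0.125
[ 0.00123756  0.43061225 -0.01118391]
```

arm_command(increments=[[[0.1,0,0.005],[0,0.04,0],0],[[0.1,0,0.005],[0,0,0],0],[[0.1,0,0.005],[0,0,0],0]])

```text
time: 10.5
position: [0.5004, -0.0313, 0.0338]
orientation: [3.141, -0.033, -0.006]
ft_force: [-5.2, -1.4, 6.3]
finger_gap: 0.127
```

```bash
python3 -c "
from h import *
togo([.5,-.031,.034],-.024);print(get_state()['torque'])"
```

```text
t 10.5 pos [ 0.5004 -0.0313  0.0338] yaw -1.22 toolz [-3.8e-03 -3.0e-04 -1.0e+00] 
 to go units [-0.012 -0.01  -0.007] turn units [0.003 0.027 0.019] F [-5.21 -1.41  6.31] gap 0.127
[0.01571614 0.536577   0.00404194]
```

arm_command(increments=[[[0.1,0,0],[0,0.02,0.02],0],[[0.1,0,0],[0,0,0],0]])

```text
time: 10.7
position: [0.5057, -0.0313, 0.0338]
orientation: [3.141, -0.038, -0.005]
ft_force: [-4.1, -0.7, 4.6]
finger_gap: 0.127
```

arm_command(increments=[[[0.1,0,0],[0,0,0],0]])

```text
time: 10.8
position: [0.5086, -0.0314, 0.0338]
orientation: [3.141, -0.038, -0.005]
ft_force: [-4.1, 1.0, 4.6]
finger_gap: 0.128
```

arm_command(increments=[[[0.1,0,0],[0,0,0],0]])

```text
time: 10.9
position: [0.5116, -0.0314, 0.0338]
orientation: [3.141, -0.038, -0.006]
ft_force: [-4.3, 0.1, 4.9]
finger_gap: 0.124
```

arm_command(increments=[[[0.1,0,0],[0,0,0],0]])

```text
time: 11.0
position: [0.5148, -0.0315, 0.0338]
orientation: [3.141, -0.038, -0.006]
ft_force: [-3.5, 0.6, 4.6]
finger_gap: 0.128
```

arm_command(increments=[[[0.1,0,0],[0,0,0],0]])

```text
time: 11.1
position: [0.518, -0.0316, 0.0338]
orientation: [3.141, -0.038, -0.006]
ft_force: [-3.9, -0.1, 4.7]
finger_gap: 0.13
```

arm_command(increments=[[[0.1,0,0],[0,0,0],0]])

```text
time: 11.2
position: [0.5213, -0.0317, 0.0338]
orientation: [3.141, -0.038, -0.006]
ft_force: [-3.1, -0.2, 5.0]
finger_gap: 0.128
```

arm_command(increments=[[[0.08,0,0],[0,0,0],0]])

```text
time: 11.3
position: [0.524, -0.0317, 0.0338]
orientation: [3.141, -0.038, -0.006]
ft_force: [-3.8, -0.8, 5.0]
finger_gap: 0.126
```

arm_command(increments=[[[0.08,0,0],[0,0,0],0]])

```text
time: 11.4
position: [0.5266, -0.0318, 0.0338]
orientation: [3.141, -0.038, -0.006]
ft_force: [-4.1, 0.6, 5.3]
finger_gap: 0.129
```

arm_command(increments=[[[0.08,0,0],[0,0,0],0]])

```text
time: 11.5
position: [0.5292, -0.0319, 0.0338]
orientation: [3.141, -0.038, -0.006]
ft_force: [-4.1, 0.4, 4.8]
finger_gap: 0.129
```

arm_command(increments=[[[0.08,0,0],[0,0,0],0]])

```text
time: 11.6
position: [0.5318, -0.0319, 0.0338]
orientation: [3.141, -0.038, -0.006]
ft_force: [-4.1, -0.3, 5.2]
finger_gap: 0.121
```

arm_command(increments=[[[0.08,0,0],[0,0,0],0]])

```text
time: 11.7
position: [0.5344, -0.032, 0.0338]
orientation: [3.141, -0.038, -0.006]
ft_force: [-4.0, -0.6, 4.4]
finger_gap: 0.129
```

```bash
python3 -c "
from h import *
togo([.55,-.032,.034],-.024);print(get_state()['torque'])
c=camera('side'); cv2.imwrite('pics/s6.png',cv2.resize(c['image'][130:250,230:420,::-1],None,fx=4,fy=4,interpolation=cv2.INTER_CUBIC))"
```

```text
t 11.7 pos [ 0.5344 -0.032   0.0338] yaw -1.38 toolz [-0.0039 -0.     -1.    ] 
 to go units [ 0.519 -0.012 -0.009] turn units [ 0.001  0.028 -0.001] F [-4.01 -0.65  4.42] gap 0.129
[-0.00605472  0.36822022  0.00265068]
```

View pics/s6.png

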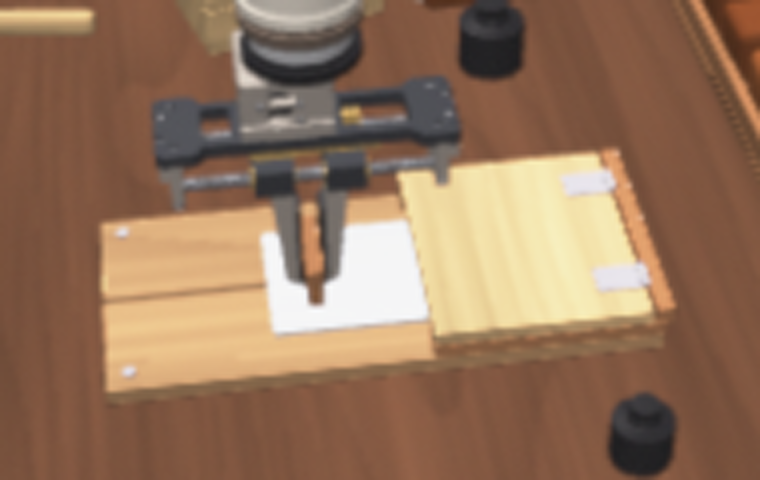

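arm_command(increments=[[[0.06,0,0],[0,0.02,0],0]])

```text
time: 11.85
position: [0.5356, -0.032, 0.0337]
orientation: [3.141, -0.037, -0.006]
ft_force: [-10.1, -1.3, 10.6]
finger_gap: 0.129
```

arm_command(increments=[[[0.06,0,0],[0,0,0],0]])

```text
time: 11.95
position: [0.5361, -0.032, 0.0338]
orientation: [-3.141, 0.036, 0.012]
ft_force: [-9.0, -0.6, 9.8]
finger_gap: 0.126
```

arm_command(increments=[[[0.06,0,0],[0,0,0],0]])

```text
time: 12.05
position: [0.5367, -0.0321, 0.0338]
orientation: [3.141, -0.036, -0.016]
ft_force: [-9.4, -0.3, 8.8]
finger_gap: 0.127
```

arm_command(increments=[[[0.06,0,-0.01],[0,0,0],0]])

```text
time: 12.15
position: [0.5376, -0.0321, 0.0339]
orientation: [3.141, -0.035, -0.02]
ft_force: [-7.4, 0.6, 7.0]
finger_gap: 0.125
```

arm_command(increments=[[[0.06,0,0],[0,0,0],0]])

```text
time: 12.25
position: [0.5384, -0.0322, 0.0338]
orientation: [3.141, -0.035, -0.024]
ft_force: [-10.3, -0.8, 10.4]
finger_gap: 0.13
```

```bash
python3 -c "
from h import *
togo([.55,-.032,.034],-.024);print(get_state()['torque'])"
```

```text
t 12.25 pos [ 0.5384 -0.0322  0.0338] yaw -1.28 toolz [-1.540e-02  1.000e-04 -9.999e-01] 
 to go units [ 0.386 -0.015 -0.014] turn units [0.002 0.11  0.012] F [-10.26  -0.8   10.41] gap 0.13
[-0.08753156  0.99231331 -0.03245496]
```

arm_command(increments=[[[0.04,0,-0.015],[0,0.06,0],0]])

```text
time: 12.35
position: [0.5387, -0.0322, 0.034]
orientation: [3.141, -0.035, -0.015]
ft_force: [-7.3, -0.5, 5.6]
finger_gap: 0.125
```

arm_command(increments=[[[0.04,0,-0.01],[0,0.06,0],0]])

```text
time: 12.45
position: [0.5388, -0.0322, 0.0338]
orientation: [3.141, -0.034, -0.006]
ft_force: [-7.9, -0.5, 6.6]
finger_gap: 0.131
```

```bash
python3 -c "
from h import *
togo([.55,-.032,.034],-.024);print(get_state()['torque'])"
```

```text
t 12.45 pos [ 0.5388 -0.0322  0.0338] yaw -1.25 toolz [-3.7e-03 -1.0e-04 -1.0e+00] 
 to go units [ 0.374 -0.015 -0.008] turn units [0.001 0.026 0.016] F [-7.86 -0.54  6.63] gap 0.131
[-0.13212665  1.01726215 -0.0445549 ]
```

Fx has risen relative to Fz and the advance has slowed: backstop contact at TCP x of about 0.535, a depth of about 71 mm, within 45–80. I push on gently.

arm_command(increments=[[[0.07,0,-0.01],[0,0.03,0],0]])

```text
time: 12.55
position: [0.5388, -0.0322, 0.0337]
orientation: [3.141, -0.034, -0.007]
ft_force: [-13.1, -0.4, 12.2]
finger_gap: 0.126
```

arm_command(increments=[[[0.07,0,-0.01],[0,0.03,0.01],0]])

```text
time: 12.65
position: [0.5388, -0.0322, 0.0338]
orientation: [-3.141, 0.035, 0.009]
ft_force: [-10.3, -0.8, 11.8]
finger_gap: 0.123
```

arm_command(increments=[[[0.07,0,-0.005],[0,0.03,0],0]])

```text
time: 12.75
position: [0.5388, -0.0322, 0.0338]
orientation: [-3.141, 0.034, 0.011]
ft_force: [-13.0, -1.5, 11.6]
finger_gap: 0.129
```

```bash
python3 -c "
from h import *
togo([.55,-.032,.034],-.024);print(get_state()['torque'])"
```

```text
t 12.75 pos [ 0.5388 -0.0322  0.0338] yaw -1.25 toolz [-6.9e-03  3.0e-04 -1.0e+00] 
 to go units [ 0.374 -0.015 -0.01 ] turn units [-0.001  0.049  0.016] F [-12.95  -1.5   11.55] gap 0.129
[-0.17345227  1.58988859 -0.05804439]
```

arm_command(increments=[[[0.05,0,-0.04],[0,0.03,0],0]])

```text
time: 12.85
position: [0.5389, -0.0322, 0.0343]
orientation: [-3.141, 0.034, 0.009]
ft_force: [-3.4, -0.8, 0.9]
finger_gap: 0.129
```

arm_command(increments=[[[0.05,0,-0.04],[0,0.03,0],0]])

```text
time: 12.95
position: [0.539, -0.0321, 0.0345]
orientation: [-3.141, 0.034, 0.007]
ft_force: [-3.8, -1.1, -1.4]
finger_gap: 0.126
```

```bash
python3 -c "
from h import *
togo([.55,-.032,.034],-.024);print(get_state()['torque'])"
```

```text
t 12.95 pos [ 0.539  -0.0321  0.0345] yaw -1.24 toolz [-4.6e-03  6.0e-04 -1.0e+00] 
 to go units [ 0.366 -0.012  0.017] turn units [-0.003  0.033  0.017] F [-3.76 -1.15 -1.37] gap 0.126
[-0.27586071  0.83970333 -0.10312349]
```

arm_command(increments=[[[0.08,0,-0.01],[0,0.03,0.01],0]])

```text
time: 13.05
position: [0.5401, -0.032, 0.0339]
orientation: [-3.141, 0.036, 0.005]
ft_force: [-5.8, -0.2, 1.3]
finger_gap: 0.125
```

arm_command(increments=[[[0.08,0,-0.01],[0,0.03,0.01],0]])

```text
time: 13.15
position: [0.5408, -0.032, 0.0338]
orientation: [-3.14, 0.038, 0.006]
ft_force: [-12.8, -0.8, 12.8]
finger_gap: 0.127
```

```bash
python3 -c "
from h import *
togo([.55,-.032,.034],-.024);print(get_state()['torque'])"
```

```text
t 13.15 pos [ 0.5408 -0.032   0.0338] yaw -1.37 toolz [-0.0037  0.001  -1.    ] 
 to go units [ 0.306 -0.008 -0.009] turn units [-0.007  0.027  0.   ] F [-12.77  -0.8   12.84] gap 0.127
[-0.28604327  2.09084773  0.03294999]
```

arm_command(increments=[[[0.08,0,-0.035],[0,0.02,0],0]])

```text
time: 13.25
position: [0.5419, -0.0319, 0.0341]
orientation: [-3.14, 0.037, 0.006]
ft_force: [-5.5, -0.8, 0.8]
finger_gap: 0.126
```

arm_command(increments=[[[0.08,0,-0.025],[0,0.02,0],0]])

```text
time: 13.35
position: [0.543, -0.0319, 0.0341]
orientation: [-3.14, 0.037, 0.007]
ft_force: [-7.2, -0.2, 1.3]
finger_gap: 0.126
```

```bash
python3 -c "
from h import *
togo([.55,-.032,.034],-.024);print(get_state()['torque'])"
```

```text
t 13.35 pos [ 0.543  -0.0319  0.0341] yaw -1.35 toolz [-0.0045  0.0015 -1.    ] 
 to go units [ 0.234 -0.001  0.002] turn units [-0.01   0.032  0.003] F [-7.22 -0.17  1.33] gap 0.126
[-0.32168348  1.04820578 -0.11166492]
```

arm_command(increments=[[[0.08,0,-0.025],[-0.01,0.03,0],0]])

```text
time: 13.45
position: [0.5432, -0.0318, 0.0338]
orientation: [-3.141, 0.037, 0.009]
ft_force: [-13.1, -3.2, 7.8]
finger_gap: 0.13
```

arm_command(increments=[[[0.08,0,-0.025],[0,0.03,0],0]])

```text
time: 13.55
position: [0.5432, -0.0318, 0.0338]
orientation: [-3.141, 0.036, 0.012]
ft_force: [-14.4, -2.1, 9.5]
finger_gap: 0.124
```

```bash
python3 -c "
from h import *
togo([.55,-.032,.034],-.024);print(get_state()['torque'])"
```

```text
t 13.55 pos [ 0.5432 -0.0318  0.0338] yaw -1.3 toolz [-7.9e-03  4.0e-04 -1.0e+00] 
 to go units [ 0.228  0.001 -0.009] turn units [-0.001  0.057  0.009] F [-14.37  -2.12   9.52] gap 0.124
[-0.38693447  1.79828937 -0.06464456]
```

arm_command(increments=[[[0.08,0,-0.045],[0,0.04,0],0]])

```text
time: 13.65
position: [0.5432, -0.0318, 0.0342]
orientation: [-3.141, 0.035, 0.013]
ft_force: [-10.0, -2.0, 4.1]
finger_gap: 0.127
```

arm_command(increments=[[[0.1,0,-0.03],[0,0.03,0],0]])

```text
time: 13.75
position: [0.5432, -0.0318, 0.0339]
orientation: [-3.141, 0.035, 0.018]
ft_force: [-15.5, -1.9, 7.1]
finger_gap: 0.128
```

```bash
python3 -c "
from h import *
togo([.55,-.032,.034],-.024);print(get_state()['torque'])"
```

```text
t 13.75 pos [ 0.5432 -0.0318  0.0339] yaw -1.27 toolz [-1.120e-02  8.000e-04 -9.999e-01] 
 to go units [ 0.226  0.001 -0.005] turn units [-0.004  0.08   0.014] F [-15.54  -1.92   7.09] gap 0.128
[-0.45739719  1.86496857 -0.07176362]
```

Stalled at x = 0.5432 while the x force rises with only a light press: the backstop is hard back after about 8 mm of travel. Now I level the tool and set the final press.

arm_command(increments=[[[0.05,0,0],[0,0.08,0.01],0],[[0.04,0,0.01],[0,0.03,0],0]])

```text
time: 13.95
position: [0.5432, -0.0319, 0.0338]
orientation: [-3.14, 0.037, 0.005]
ft_force: [-11.2, -0.1, 12.7]
finger_gap: 0.129
```

```bash
python3 -c "
from h import *
for i in range(4):
    togo([.5432,-.032,.0338],-.024); camera('top')"
```

```text
t 13.95 pos [ 0.5432 -0.0319  0.0338] yaw -1.33 toolz [-3.2e-03  9.0e-04 -1.0e+00] 
 to go units [-0.001  0.005 -0.001] turn units [-0.006  0.023  0.005] F [-11.16  -0.1   12.67] gap 0.129
t 14.0 pos [ 0.5432 -0.0318  0.0338] yaw -1.33 toolz [-0.0033  0.001  -1.    ] 
 to go units [-0.001  0.006 -0.001] turn units [-0.006  0.024  0.006] F [-10.9   -0.35  10.5 ] gap 0.129
t 14.05 pos [ 0.5432 -0.0318  0.0338] yaw -1.33 toolz [-3.4e-03  9.0e-04 -1.0e+00] 
 to go units [-0.001  0.005 -0.   ] turn units [-0.006  0.024  0.006] F [-9.86 -1.17 10.47] gap 0.127
t 14.1 pos [ 0.5432 -0.0318  0.0338] yaw -1.32 toolz [-3.5e-03  9.0e-04 -1.0e+00] 
 to go units [-0.     0.006 -0.002] turn units [-0.006  0.025  0.006] F [-11.25  -0.69  10.89] gap 0.128
```

```bash
python3 -c "
from h import *
for i in range(12): camera('top')
togo([.5432,-.032,.0338],-.024)
c=camera('wrist'); cv2.imwrite('pics/w7.png',c['image'][:,:,::-1])
c=camera('side'); cv2.imwrite('pics/s7.png',c['image'][:,:,::-1])
cv2.imwrite('pics/s7c.png',cv2.resize(c['image'][130:250,230:420,::-1],None,fx=4,fy=4,interpolation=cv2.INTER_CUBIC))"
```

```text
t 14.75 pos [ 0.5432 -0.0318  0.0338] yaw -1.33 toolz [-3.4e-03  9.0e-04 -1.0e+00] 
 to go units [-0.001  0.006 -0.001] turn units [-0.006  0.025  0.006] F [-10.55  -0.22  11.87] gap 0.128
```

View pics/w7.png

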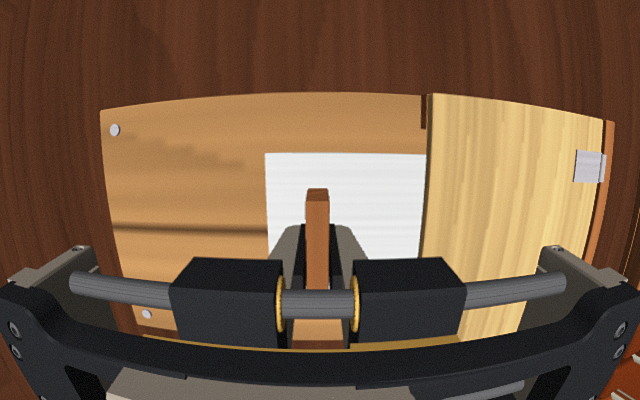

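View pics/s7c.png

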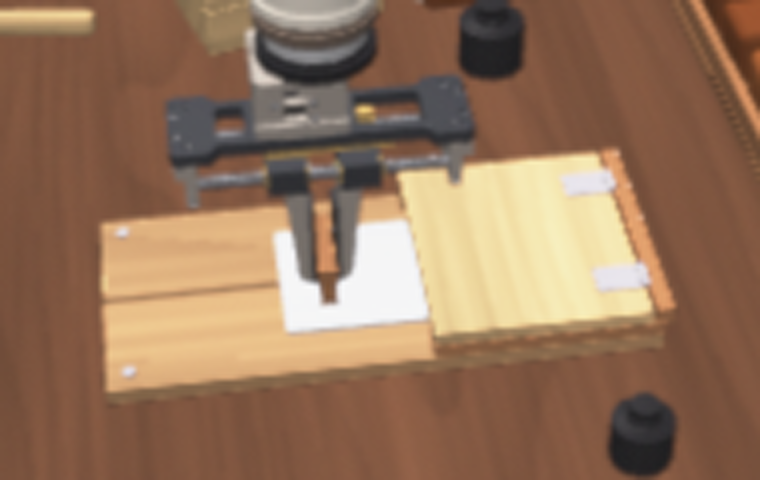

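View pics/s7.png

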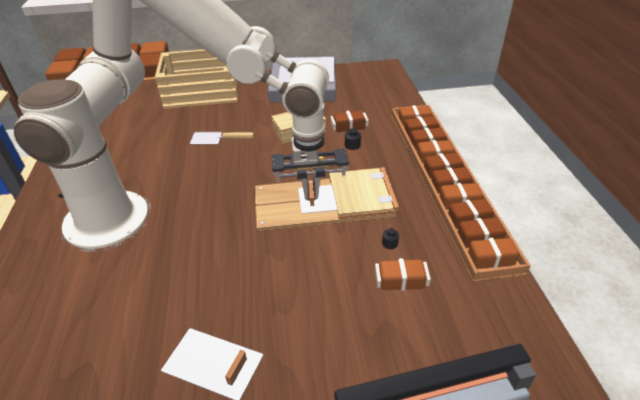

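The wrist view shows the strip square under the lap, with the lap edge at column ~428 and the visible plate at columns 265–425. The side crop shows the lap corners at the same pixels as before, (400,172) and (435,340). The bystanders visible in the side view have not moved. Forces have been steady for 0.8 s, so I hand in.

```bash
python3 -c "
from rig import *
print(close_job())
s=get_state();print(s['time'],s['ft_force'],s['finger_gap'],s['position'])"
```

```text
the job is handed in; nothing more can be done
None
the job is handed in; nothing more can be done
```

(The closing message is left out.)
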